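Snap the cover cap back on the tub's air-gap fitting and keep it pressed

ROBOT

A 6-joint arm with a two-finger parallel gripper is mounted at the origin on the work surface. World frame = base frame: x ahead of the robot, y to its left, z up, the work surface at z = 0. Lengths are in mm, angles in degrees, forces in N, time in s.
With the tool pointing down it reaches from about 250 to 775 mm from the base axis. Payload 8.9 kg.
Tool frame: the origin (TCP) lies at the very end of the fingers, on their centre line; the grasp point (between the pads) lies 19 mm behind it (r.pinch_z is the distance from the TCP to the grasp point, in mm); z points along the fingers, y is the direction in which the jaws open and shut (so a half turn about z gives the same grasp; the last joint's range is limited). The gripper opens to 85 mm and grips with 20 to 120 N. Pads are 22 mm wide; open, the fingers measure 114 mm over their backs; the gripper's body (76 mm by 85 mm) begins 54 mm behind the grasp point. The pads swing forward as they close: fully open they stand 13 mm farther back than shut.
Start: joints at [-7.981, 16.656, -8.789, 64.555, 0, 82.019], TCP at [524.999, 0.004, 231.305] pointing down, gripper open.
Joint ranges: [-144.48, 144.48], [-52.06, 99.96], [-74.48, 78.29], [-112.23, 115.85], [-86.99, 84.42], [-180, 180]. Speed limits (degrees/s): [127.2, 127.2, 159.86, 180, 180, 180].

INTERFACE

Orientations are given as [roll, pitch, yaw] about the fixed x, y, z axes, in that order (R = Rz(yaw) Ry(pitch) Rx(roll)).
In Python, from cell import r, effector, imaging, models gives the robot as it stands. Calls block until the motion is done:
- r.move_to(position, orientation): joint-space move of the TCP to a pose.
- r.movel(position, ori=None, velocity=150): straight line of the TCP; ori=None keeps the orientation; velocity is the mean speed in mm/s.
- r.movej(angles): joint-space move.
- effector.grip(opening, grasp_force=None): finger opening in mm; grasp_force is the grip in N (None keeps the last); returns when the fingers have stopped.
- r.dwell(seconds).
- r.inverse_kinematics(position, orientation): joint angles nearest the present ones, or None.
- r.observe(): the state.
- imaging.get_image(name): name is "scene" or "side" or "wrist"; returns a dict with "image" (420x560x3 uint8, blue, green, red), "K" (3x3 intrinsics, pixels), "world_to_cam" (4x4, takes a point from world to camera coordinates). Camera axes: x right, y up, looking along -z (the intrinsics and any distortion apply to the point x, -y, -z); pixel columns grow to the right and rows downward; lengths in mm; the calibration is good to about 2 mm. A picture is of the moment at which its call begins. There is no depth.
A pose or a line that the arm cannot do raises r.MotionError and nothing moves.
- r.finish_job(): hands the job in, once; it reports no verdict.
Trained networks look in the newest picture that a camera, given by its name, has taken for a name from the list of things; names that differ only in an ending like _2 or _b are one class to them, and where a whole thing is asked for, a point or a joint stands for the part that bears it (a point fixed in the world has none). Each returns a list of dicts, best first, with "confidence" (0 to 1); they miss things now and then, are a little off and sometimes report something else, mostly with a low value. They report only what shows in the picture. A call takes as long as a camera call. They do not tell look-alikes from the thing itself.
- models.search_frame(name, camera): "bbox" ([left, top, right, bottom] in pixels, round what is visible of it).
- models.outline_of(name, camera): "region" (420x560 bool, what is visible of it) and "bbox" ([left, top, right, bottom] in pixels, round what is visible of it).
- models.spot_point(name, camera): "xy" ([column, row] in pixels: a listed point, or the origin of a listed thing).
The state is a dict: "time": time; "joint_positions": joint angles; "joint_vel": joint speeds; "effort": joint torques, N m; "ee_pos": TCP position; "eef_rot": TCP orientation; "contact_force": force on the tool from outside, world axes, zero at the start; "ft_torque": the same for the moment, N m; "gripper_width": finger opening in mm.
Only numpy, scipy, OpenCV 4.12 (cv2) and the standard library are available. Lean on these libraries where they do the work, as an engineer would, in place of code of your own. Each camera call takes 0.05 s, during which the arm holds its last target.

TASK

Pick up the white cover cap and press it straight down onto the stud of the steel fitting on the counter until it snaps past the brass bumps, then go on pressing so that the black sprung seal ring under it is squeezed all the way down. Finish like that, with the fingers still holding the cap and pressing it down: do not let go. Leave the caddy, jar, stirrer and scraper where they are.

Things in the scene. Friction and masses are not known exactly. Their poses are not given: they have to be found in the camera images.
- cap_center (a point): Centre, half-way up, of the loose white plastic cover cap: a round cylinder 43 mm across and 52 mm high, closed on top, open below, about 60 g, standing open side down on the counter. The point is 26 mm above its rim; z is its axis, up. Rigid: it may be gripped hard by its smooth sides (a weak grip slips under the push).
- stud_base (a point): Point on the axis of the fixed steel fitting, at counter height, z up. A flange 64 mm across and 10 mm high carries an upright stud 22 mm across, its top 52 mm above this point; the last 8 mm are coned to 12 mm across.
- stud_bumps (a point): Point on the stud's axis, 30.5 mm above stud_base. Here four rounded brass bumps stand 4.5 mm out of the stud, each on a radial spring. They touch the cap's lip when its rim is about 36 mm above stud_base and let go, with a clear drop in force, at about 21 mm. Getting past takes about 8 to 15 N; then the cap stays on by itself.
- seal (a joint): Travel of the black ring (47 mm across) round the foot of the stud, in metres: 0 = up, its top 20 mm above stud_base; 0.004 = squeezed fully down, its top 16 mm above stud_base. The cap's rim presses on it. Spring: about 1.5 N to start, 7.5 N at the bottom, where it meets a hard stop. The snap alone does not squeeze it down and it springs back up if the push ends.
- cap_rim (a point): Centre of the cap's open underside, z up along its axis; at counter height at the start, 16 mm above stud_base when pressed fully home. The rim is a lip 4 mm high with a 26 mm bore; above it the inside is 34 mm wide and 42 mm high.
- caddy_mid (a point): Bystander: grey plastic caddy 190 x 130 mm, 115 mm high over its handle; the point is the centre of its underside, long side along its x. Leave alone.
- jar_mid (a point): Bystander: glass jar with twist cap, 72 mm across, 110 mm high; the point is the centre of its underside. Leave alone.
- stirrer_mid (a point): Bystander: flat aluminium paint stirrer 300 x 26 x 4 mm lying along its x; the point is the centre of its underside. Leave alone.
- scraper_mid (a point): Bystander: yellow plastic putty scraper 170 mm long, 75 mm wide at the blade, 14 mm high, lying along its x with the blade to +x; the point is on its underside near the middle. Leave alone.
There are look-alikes about, which are no part of the job. What is shaped like the part that bears stud_base but pink, purple or red is not meant.

How it is judged (in metres and radians):
On the way:
1. the cap has snapped down past the bumps onto the fitting (z of cap_rim in the frame of stud_base below 0.0225 m and horizontal distance between cap_rim and stud_base below 0.004 m and angle between cap_rim's own z axis and vertical below 0.15 rad).
At the end, for the whole second after the job is handed in: Cap snapped on: tilt under 0.12 rad, within 4 mm of the stud's axis, rim under 19 mm above the fitting's foot; seal held squeezed at least 2.8 of 4 mm, cap bearing on the fitting with over 3 N, fingers touching the cap with over 2 N, at rest through the last second (value of joint seal above 0.0028 m and z of cap_rim in the frame of stud_base below 0.019 m and horizontal distance between cap_rim and stud_base below 0.004 m and angle between cap_center's own z axis and vertical below 0.12 rad and contact force between the fingers and cap above 2 N and contact force between cap and fitting above 3 N and linear speed of cap below 0.02 m/s); the arm keeps its last pose, push and grip.
It fails at once if the caddy, jar, stirrer or scraper was shifted by more than 25 mm (distance of any of caddy_mid, jar_mid, stirrer_mid, scraper_mid from where it was at the start of the episode above 0.025 m).
It also fails if it takes over 38 s, if anything falls off the work surface, if the arm or the gripper's body presses on something with over 40 N, if the wrist force passes 120 N, or if a joint passes its speed limit or range.

## Working session

There is one attempt and no reset: what is moved stays moved. The work goes in short steps, each a Python script; the robot and the scene stay as the last script left them, time stands still between calls to the robot, and variables do not carry over. Pictures are saved under pics/ and viewed, and the job is handed in when it is done.

```bash
ls; mkdir -p pics
python3 - <<'E'
from cell import r, effector, imaging, models
import cv2
for n in ("scene","side","wrist"):
    d=imaging.get_image(n); cv2.imwrite(f"pics/a_{n}.png",d["image"])
    print(n,d.keys())
    print(d["K"],d["world_to_cam"])
    for t in ("cap_center","stud_base","stud_bumps","cap_rim"):
        print(t,[(x["xy"],round(x["confidence"],2)) for x in models.spot_point(t,n)])
print(r.observe()); print(r.pinch_z)
E
```

```text
pics
scene dict_keys(['image', 'K', 'world_to_cam'])
[[429.359815     0.         278.02962877]
 [  0.         429.359815   208.90395447]
 [  0.           0.           1.        ]] [[-8.77898395e-01  4.78335695e-01 -2.21217209e-02  5.31191161e+02]
 [-2.63604963e-01 -4.44198899e-01  8.56270846e-01  1.16572198e+02]
 [ 3.99758466e-01  7.57550197e-01  5.16053164e-01 -1.33663219e+03]
 [ 0.00000000e+00  0.00000000e+00  0.00000000e+00  1.00000000e+00]]
cap_center [([300.7, 239.9], 0.83)]
stud_base [([270.0, 210.2], 0.94), ([291.1, 175.0], 0.74), ([233.3, 199.9], 0.72), ([425.6, 322.3], 0.6), ([263.0, 187.3], 0.51)]
stud_bumps [([231.3, 191.5], 0.85), ([261.8, 179.4], 0.73), ([292.4, 164.0], 0.73), ([273.0, 200.7], 0.66), ([218.0, 245.6], 0.19)]
cap_rim [([300.7, 249.0], 0.6)]
side dict_keys(['image', 'K', 'world_to_cam'])
[[518.00113533   0.         285.30201309]
 [  0.         518.00113533 201.81471756]
 [  0.           0.           1.        ]] [[ 7.97237205e-01 -6.03275178e-01 -2.17232283e-02 -4.60199498e+02]
 [ 3.54555955e-01  4.38819692e-01  8.25667822e-01 -2.84309763e+02]
 [-4.88572322
[... 1231 characters left out ...]
e': 0.75, 'joint_positions': array([-7.98175129e+00,  1.66549165e+01, -8.78934577e+00,  6.45547761e+01,
        1.51204929e-04,  8.20165514e+01]), 'joint_vel': array([ 0.006351  ,  0.00348876, -0.02387668,  0.13009355, -0.07622063,
        0.05901238]), 'effort': array([-1.53477547e-03, -5.36952066e+01,  3.31622493e+01,  1.49568470e-03,
       -2.69198817e-04,  3.53899600e-05]), 'ee_pos': array([5.25001241e+02, 3.97505512e-04, 2.31312747e+02]), 'eef_rot': array([ 1.79999027e+02, -1.61837838e-05,  9.00016973e+01]), 'contact_force': array([-0.68219893,  0.24418326, -0.11629877]), 'ft_torque': array([ 0.01107582,  0.01460863, -0.006088  ]), 'gripper_width': 85.46182232167833}
18.700000000000003
```

View pics/a_scene.png

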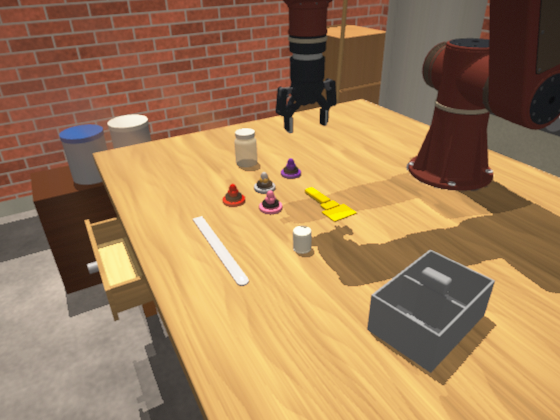

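View pics/a_side.png

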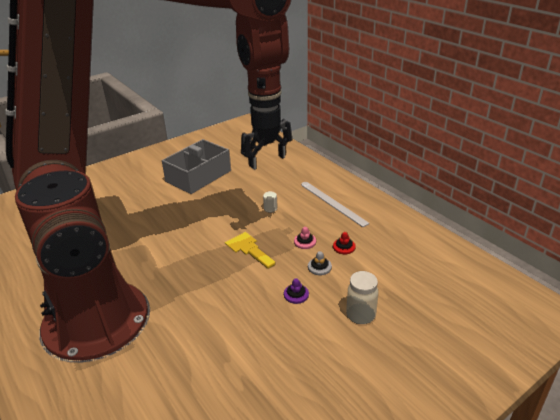

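View pics/a_wrist.png

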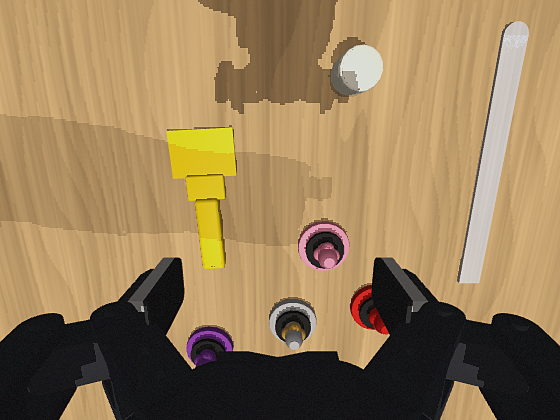

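Candidates are red (scene 234,195), purple (291,170), pink (270,205) and grey with brass bumps (264,184). The grey one fits "steel, brass bumps", so I'll confirm it in a crop.

```bash
cat > h.py <<'E'
import numpy as np, cv2
from scipy.optimize import least_squares
def proj(d,P):
    P=np.atleast_2d(P); c=P@d["world_to_cam"][:3,:3].T+d["world_to_cam"][:3,3]
    p=np.c_[c[:,0],-c[:,1],-c[:,2]]@d["K"].T
    return p[:,:2]/p[:,2:]
def tri(obs,z=None):
    f=lambda x: np.concatenate([proj(d,np.r_[x[:2],z if z is not None else x[2]])[0]-uv for d,uv in obs])
    s=least_squares(f,[525,0,20.] if z is None else [525,0.]); return s.x,s.fun
E
python3 - <<'E'
from cell import r, effector, imaging, models
import cv2,numpy as np
from h import *
D={n:imaging.get_image(n) for n in ("scene","side","wrist")}
np.save("D0.npy",D,allow_pickle=True)
O={}
for n in D:
    for t in ("cap_center","stud_base"):
        for o in models.outline_of(t,n):
            m=o["region"]; ys,xs=np.nonzero(m); print(n,t,np.round(o["bbox"],1),round(o["confidence"],2),m.sum(),D[n]["image"][m].mean(0).round())
            O.setdefault((n,t),[]).append((o["confidence"],o["bbox"],m))
np.save("O0.npy",O,allow_pickle=True)
print(tri([(D["scene"],(263,187.3)),(D["side"],(318,267.9)),(D["wrist"],(292.5,320))],0))
print(tri([(D["scene"],(261.8,179.4)),(D["side"],(321.3,259.7)),(D["wrist"],(293,332.8))],30.5))
print(tri([(D["scene"],(300.7,239.9)),(D["side"],(269.9,205.8)),(D["wrist"],(356.3,72.1))],26))
c=[cv2.resize(D[n]["image"][v-30:v+30,u-30:u+30],(260,260),interpolation=cv2.INTER_CUBIC) for n,u,v in (("scene",264,184),("side",319,262),("wrist",293,322))]
cv2.imwrite("pics/crop.png",np.hstack(c))
E
```

```text
scene stud_base [254.1 172.9 279.2 194.8] 0.85 295 [ 97. 117. 136.]
scene stud_base [280.4 161.  301.4 177.5] 0.67 294 [ 98.  74. 116.]
scene stud_base [261.  192.5 282.4 215.3] 0.62 373 [100.  94. 158.]
side cap_center [263.4 193.  275.7 210. ] 0.84 246 [113. 130. 138.]
side stud_base [307.7 250.4 330.5 274.2] 0.93 355 [79. 89. 99.]
side stud_base [284.3 277.6 307.7 301.1] 0.75 472 [79. 42. 79.]
side stud_base [331.3 234.9 356.  252.7] 0.73 314 [ 20.  24. 111.]
side stud_base [293.  230.9 319.6 244.7] 0.6 365 [ 82.  77. 137.]
wrist cap_center [330.4  47.5 381.9  98.3] 0.66 1974 [177. 187. 188.]
wrist stud_base [269.4 299.3 318.  349.2] 0.94 1771 [ 90.  97. 103.]
wrist stud_base [300.3 221.7 350.6 271.3] 0.92 1960 [100.  88. 133.]
wrist stud_base [187.2 325.7 234.3 369.8] 0.78 1308 [80. 37. 70.]
wrist stud_base [347.3 283.  389.8 333.1] 0.77 1057 [ 24.  27. 113.]
(array([ 546.0485849 , -196.66648652]), array([ 0.71346674,  1.27984126,  2.17376746, -0.26252006, -0.74853465,
       -0.30299603]))
(array([ 547.04435479, -195.6622548 ]), array([ 1.35309361,  0.1809532 , -0.89855578, -1.06817155,  0.6285673 ,
        0.98998092]))
(array([606.32404459, 112.75431595]), array([-0.12887759, -0.33650681,  0.82897875, -4.50276661, -0.74640033,
        0.31033079]))
```

View pics/crop.png

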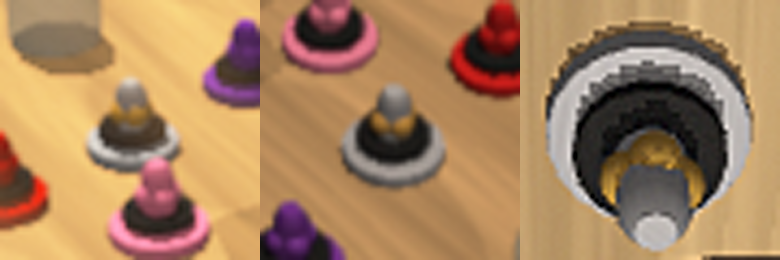

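The crop confirms the grey steel fitting with brass bumps (centre tile, side 319,262). Next I'll locate the neighbours and take close wrist views.

Run:
```python
from cell import r, effector, imaging, models
import numpy as np
from h import *
D=np.load("D0.npy",allow_pickle=True).item()
for n in ("scene","side"):
    imaging.get_image(n)
    for t in ("jar_mid","scraper_mid","stirrer_mid","caddy_mid"):
        for o in models.spot_point(t,n)[:1]: print(n,t,o["confidence"],tri([(D[n],o["xy"])],0)[0].round())
for k,a,b,c in (("red",(234,200),(346,248.7),None),("pink",(270,210),(306,246),(322.4,243.7)),("purple",(291,175),(295,296.5),(212,343))):
    print(k,tri([(D[n],p) for n,p in zip(D,(a,b,c)) if p],0)[0].round())
C=(606,113); 
w=D["wrist"]["world_to_cam"]; print("cam pos",-w[:3,:3].T@w[:3,3])
for p,y in (((606,113),90),((606,113),60),((606,113),0),((547,-196),90),((547,-196),0)):
    for z in (35,200): print(p,y,z,r.inverse_kinematics([p[0],p[1],z],[180,0,y]))
```

```text
scene jar_mid 0.8 [ 517. -391.]
scene scraper_mid 0.9 [451. -15.]
scene stirrer_mid 0.94 [770.   7.]
scene caddy_mid 0.82 [524. 428.]
side jar_mid 0.92 [ 507. -380.]
side scraper_mid 0.89 [443. -15.]
side stirrer_mid 0.97 [770.  13.]
side caddy_mid 0.65 [513. 412.]
red [ 651. -181.]
pink [583. -87.]
purple [ 434. -235.]
cam pos [526.11698127  69.60426147 374.71082027]
(606, 113) 90 35 [ 3.77094508 35.88520944 -9.5240671  44.59072346  0.         93.77094508]
(606, 113) 90 200 [ 3.77094508 27.66556322  3.07539688 65.40983366  0.         93.77094508]
(606, 113) 60 35 [  3.77094508  35.88520944  -9.5240671   44.59072346   0.
 123.77094508]
(606, 113) 60 200 [  3.77094508  27.66556322   3.07539688  65.40983366   0.
 123.77094508]
(606, 113) 0 35 [   3.77094508   35.88520944   -9.5240671    44.59072346    0.
 -176.22905492]
(606, 113) 0 200 [   3.77094508   27.66556322    3.07539688   65.40983366    0.
 -176.22905492]
(547, -196) 90 35 [-26.92092445  32.7219812  -15.64577106  41.63224774   0.
  63.07907555]
(547, -196) 90 200 [-26.92092445  23.78436974  -3.10667848  63.10895178   0.
  63.07907555]
(547, -196) 0 35 [-26.92092445  32.7219812  -15.64577106  41.63224774   0.
 153.07907555]
(547, -196) 0 200 [-26.92092445  23.78436974  -3.10667848  63.10895178   0.
 153.07907555]
```

```bash
python3 - <<'E'
from cell import r, effector, imaging, models
import cv2,numpy as np
from h import *
t0=r.observe()["time"]
V={}
for k,p in (("stud",(547,-236,215)),("cap",(606,65,215))):
    r.move_to(list(p),[180,0,90]); r.dwell(0.2)
    d=imaging.get_image("wrist"); V[k]=d
    print(k,r.observe()["time"]-t0, r.observe()["ee_pos"])
    for t in (("stud_base","stud_bumps") if k=="stud" else ("cap_center","cap_rim")):
        print(t,[(np.round(x["xy"],1),round(x["confidence"],2)) for x in models.spot_point(t,"wrist")])
    cv2.imwrite(f"pics/b_{k}.png",d["image"])
np.save("V.npy",V,allow_pickle=True)
print(proj(V["stud"],[[547,-196,0],[547,-196,10],[547,-196,52]]),proj(V["cap"],[[606,113,0],[606,113,52]]))
E
python3 -c "
import cv2,numpy as np
cv2.imwrite('pics/b.png',np.hstack([cv2.resize(cv2.imread(f'pics/b_{k}.png'),(400,300)) for k in ('stud','cap')]))"
```

```text
stud 1.1917000000000002 [ 547.34700719 -234.73260134  215.3248803 ]
stud_base [(array([371. , 125.5]), 0.94), (array([274.2, 141.3]), 0.8), (array([175.5, 180.9]), 0.79), (array([313.5,  35.6]), 0.66)]
stud_bumps [(array([274.1, 148.4]), 0.96), (array([382.9, 125.2]), 0.91), (array([167.3, 187.3]), 0.7), (array([311.6,  26.8]), 0.67)]
cap 2.7166999999999994 [606.11633078  63.90225058 215.0274438 ]
cap_center [(array([274.4, 133.7]), 0.7)]
cap_rim []
[[275.56871973 145.53341043]
 [275.5359318  146.34546518]
 [275.37552933 150.31813392]] [[275.67941768 135.63039798]
 [275.48268382 138.82343389]]
```

View pics/b.png

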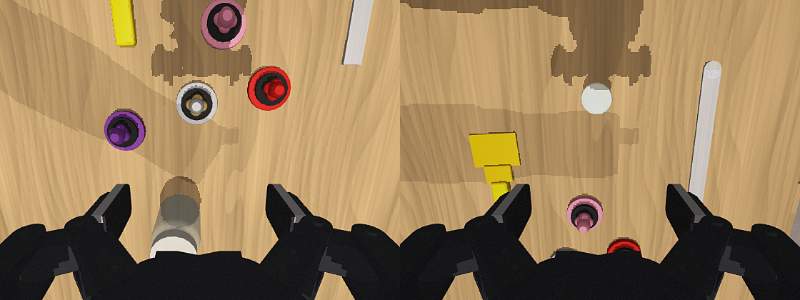

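Run:
```python
import cv2,numpy as np
from h import *
V=np.load("V.npy",allow_pickle=True).item()
out=[]
for k,(u,v) in (("stud",(275,145)),("cap",(275,138))):
    im=V[k]["image"]; c=im[v-40:v+40,u-40:u+40]
    hsv=cv2.cvtColor(c,cv2.COLOR_BGR2HSV)
    m=((hsv[...,1]<50)&(hsv[...,2]>(110))).astype(np.uint8)
    n,l,st,ce=cv2.connectedComponentsWithStats(m)
    print(k,[(s[:5].tolist()) for s in st[1:] if s[4]>15])
    i=1+np.argmax(st[1:,4]); mm=(l==i).astype(np.uint8)
    pts=cv2.findContours(mm,cv2.RETR_EXTERNAL,cv2.CHAIN_APPROX_NONE)[0]
    p=max(pts,key=len); h=cv2.convexHull(p)
    e=cv2.fitEllipse(h if len(h)>5 else p); ctr=np.array(e[0])+[u-40,v-40]; print(e,ctr)
    for z in (0,10,52): print(z,tri([(V[k],ctr)],z)[0].round(1))
    b=cv2.resize(c,(380,380),interpolation=cv2.INTER_NEAREST); s=380/80
    cv2.ellipse(b,(((e[0][0]+.5)*s,(e[0][1]+.5)*s),(e[1][0]*s,e[1][1]*s),e[2]),(0,255,0),1); out.append(b)
cv2.imwrite("pics/c.png",np.hstack(out))
```

```text
stud [[11, 10, 59, 59, 1137], [31, 36, 19, 19, 280]]
((40.0797004699707, 39.269901275634766), (58.10090637207031, 58.81366729736328), 168.5194854736328) [275.07970047 144.26990128]
0 [ 546.5 -194.6]
10 [ 546.5 -193.8]
52 [ 546.7 -190.3]
cap [[18, 17, 44, 45, 1520]]
((39.8049430847168, 39.45861053466797), (43.12303924560547, 44.7786979675293), 6.489382743835449) [274.80494308 137.45861053]
0 [605. 111.]
10 [605.1 111.7]
52 [605.4 114.3]
```

View pics/c.png

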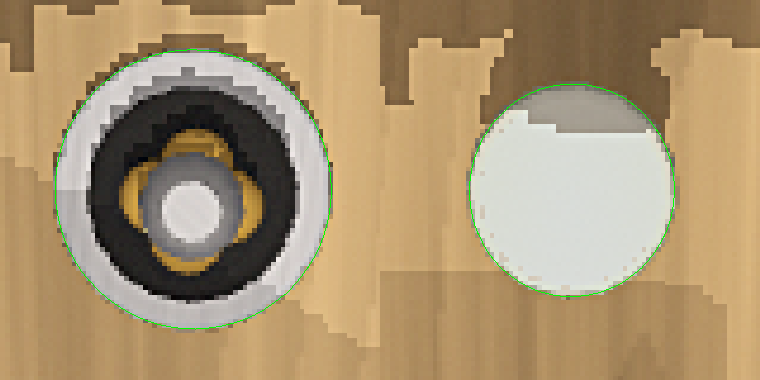

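Run:
```python
from cell import r, effector, imaging, models
import cv2,numpy as np
from h import *
r.movel([605.5,114.2,90],[180,0,90],velocity=150)
r.movel([605.5,114.2,14],velocity=80)
r.dwell(0.2); print(r.observe()["ee_pos"],r.observe()["contact_force"])
effector.grip(40,120); r.dwell(0.2)
s=r.observe(); print(s["time"],s["gripper_width"],s["ee_pos"],s["contact_force"])
r.movel([605.5,114.2,130],velocity=120); r.dwell(0.3)
s=r.observe(); print(s["time"],s["gripper_width"],s["ee_pos"],s["contact_force"])
for n in ("wrist","side"): cv2.imwrite(f"pics/d_{n}.png",imaging.get_image(n)["image"])
a=cv2.imread("pics/d_wrist.png");b=cv2.imread("pics/d_side.png")[100:260,190:390]
cv2.imwrite("pics/d.png",np.hstack([cv2.resize(a,(400,300)),cv2.resize(b,(375,300))]))
```

```text
[605.86584575 114.2504227   14.50645869] [ 0.21169712  0.31555258 -0.20572254]
7.55 41.34038592638681 [605.69298385 114.21118435  14.40183278] [-0.98147305  0.15276627  6.07887625]
8.9667 41.33561845382867 [605.29821989 114.20015698 129.59380409] [ 0.61217521 -0.51874519  0.34012661]
```

View pics/d.png

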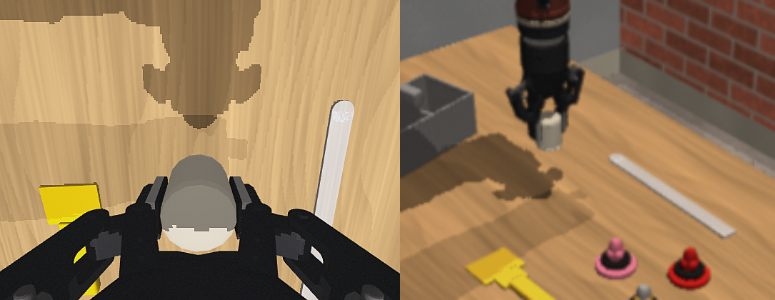

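The cap is held upright. I'll move above the stud and check alignment.

Run:
```python
from cell import r, effector, imaging, models
import cv2,numpy as np
from h import *
X,Y=546.6,-194.8
r.movel([X,Y,130],velocity=180)
r.movel([X,Y,72],velocity=80); r.dwell(0.3)
s=r.observe(); print(s["time"],s["ee_pos"],s["contact_force"])
o=[]
for n in ("scene","side"):
    d=imaging.get_image(n); p=proj(d,[[X,Y,30.5],[X,Y,57.5],[X,Y,110]]); print(n,p.round(1))
    u,v=p[1].astype(int); c=cv2.resize(d["image"][v-32:v+32,u-32:u+32],(390,390),interpolation=cv2.INTER_CUBIC)
    o.append(c)
cv2.imwrite("pics/e.png",np.hstack(o))
```

```text
12.1417 [ 546.84099072 -194.89679538   72.37216348] [-0.46575931  0.28858036 -1.39613304]
scene [[263.4 179.7]
 [263.1 171.3]
 [262.3 154.5]]
side [[320.1 258.5]
 [320.2 250.7]
 [320.6 234.9]]
```

View pics/e.png

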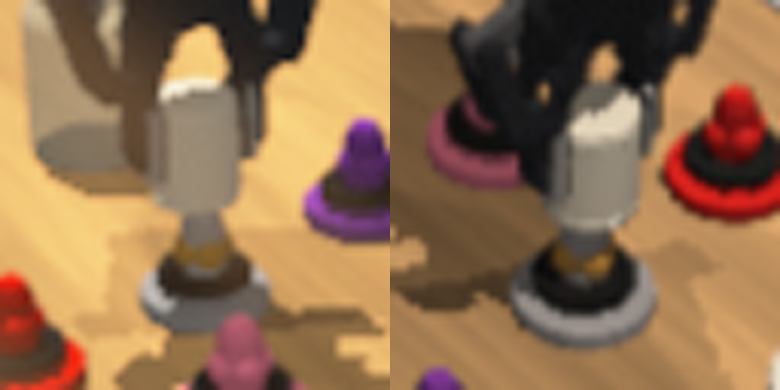

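The side view suggests the cap sits about 3–5 mm off towards +x/-y, so I'll measure that before pushing.

Run:
```python
from cell import r, effector, imaging, models
import cv2,numpy as np
from h import *
s=r.observe(); X,Y,Z=s["ee_pos"]; print(s["time"],X,Y,Z)
E={n:imaging.get_image(n) for n in ("scene","side","wrist")}; np.save("E.npy",E,allow_pickle=True)
D=np.load("D0.npy",allow_pickle=True).item()
for n,im in E.items():
    if n=="wrist": continue
    p=proj(im,[[X,Y,70],[X,Y,90]]); print(n,p.round(1))
    g=im["image"].astype(int)
    for v in sorted({int(round(q)) for q in np.linspace(p[1,1],p[0,1]+ 2,5)}):
        u=int(p[0,0]); print("cap",v,u-14,[tuple(x) for x in g[v,u-14:u+15:1].sum(1,keepdims=True).tolist()].__str__().replace("(","").replace(",)",""))
    q=proj(im,[[X,Y,5],[X,Y,42]]); 
    for z in (0,5,10,40,45):
        q=proj(im,[X,Y,z])[0]; v=int(round(q[1])); u=int(q[0]); print("stud z",z,v,u-16,(g if 0 else D[n]["image"].astype(int))[v,u-16:u+17].sum(1).tolist())
im=E["wrist"]; print(proj(im,[[X,Y,58],[X,Y,110]]))
cv2.imwrite("pics/f.png",cv2.resize(im["image"][180:400,180:380],(727,800))[:600])
```

```text
12.2417 546.6576559670306 -194.8539991100366 72.16946815509114
scene [[262.8 167.4]
 [262.6 161. ]]
cap 161 248 [345, 343, 310, 247, 219, 223, 229, 285, 326, 314, 347, 404, 405, 407, 409, 408, 406, 406, 400, 393, 384, 372, 293, 223, 273, 228, 407, 556, 570]
cap 163 248 [336, 338, 306, 240, 217, 214, 219, 276, 331, 310, 348, 406, 408, 408, 410, 412, 407, 408, 402, 397, 387, 373, 295, 233, 297, 444, 553, 573, 576]
cap 165 248 [336, 334, 332, 296, 224, 211, 212, 273, 326, 305, 344, 406, 409, 410, 413, 410, 408, 407, 401, 396, 389, 375, 411, 468, 507, 546, 564, 570, 574]
cap 167 248 [337, 327, 322, 321, 314, 280, 267, 295, 326, 296, 331, 406, 407, 412, 411, 411, 408, 405, 403, 398, 388, 379, 428, 507, 537, 555, 568, 571, 574]
cap 169 248 [339, 340, 341, 335, 330, 325, 324, 331, 355, 368, 383, 405, 406, 410, 412, 411, 409, 405, 402, 398, 390, 378, 453, 523, 526, 530, 537, 552, 563]
stud z 0 189 247 [547, 551, 556, 562, 570, 575, 539, 397, 359, 479, 564, 624, 601, 536, 442, 325, 330, 332, 332, 444, 536, 532, 515, 523, 512, 432, 336, 276, 367, 481, 515, 520, 523]
stud z 5 187 247 [561, 561,
[... 1754 characters left out ...]
 54, 75, 80, 82, 80, 76, 83, 81, 76, 77, 71, 62, 117, 271, 425, 468, 457, 421, 448, 448, 442, 431]
stud z 10 264 303 [380, 374, 377, 387, 412, 457, 468, 426, 166, 56, 76, 76, 64, 78, 118, 163, 175, 161, 119, 104, 81, 79, 80, 69, 113, 282, 469, 475, 459, 441, 428, 423, 420]
stud z 40 256 304 [401, 406, 405, 398, 402, 412, 432, 450, 458, 453, 426, 354, 210, 235, 281, 315, 328, 324, 307, 299, 349, 408, 408, 400, 402, 406, 403, 405, 403, 403, 403, 397, 396]
stud z 45 254 304 [401, 403, 413, 428, 446, 452, 447, 441, 434, 430, 426, 401, 297, 287, 367, 414, 425, 406, 369, 347, 397, 403, 408, 408, 404, 403, 404, 407, 402, 397, 397, 392, 391]
[[274.99021749 251.50127802]
 [274.22777967 307.58188574]]
```

View pics/f.png

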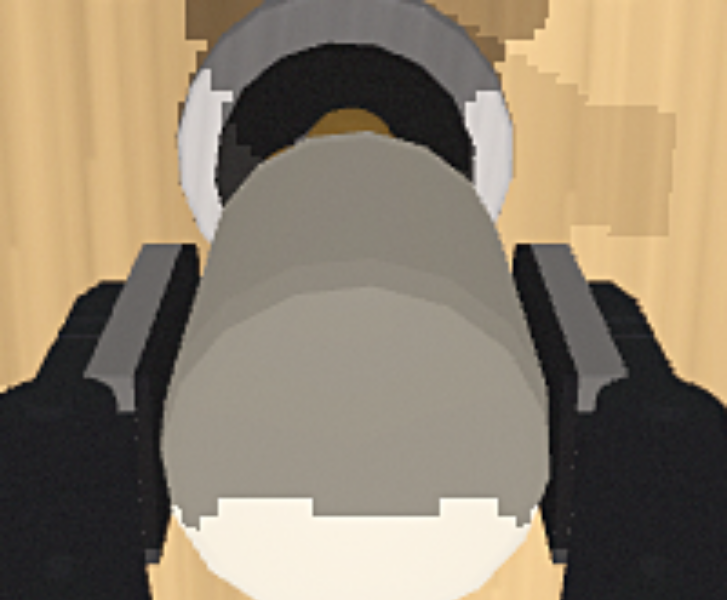

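Run:
```python
import cv2,numpy as np
from h import *
from scipy.optimize import least_squares
E=np.load("E.npy",allow_pickle=True).item(); V=np.load("V.npy",allow_pickle=True).item()
im=E["wrist"]; X,Y=546.66,-194.85
def cr(f): return np.array(f)/3.636+np.array([180,180])-.5+.5/3.636
P=cr([[361,131],[264,160],[462,160]]); print(P, im["image"].shape)
g=im["image"].astype(int).sum(2)
print("col280 rows170-270",g[170:270,279].tolist())
print("row250 cols215-345",g[250,225:335].tolist())
print("row222",g[222,220:330].tolist())
print("nominal flange N edge/rim N/top N:",proj(im,[[X,Y+32,10],[X,Y+21.5,57.8],[X,Y+21.5,109.8]]).round(2))
print("nominal flange W,E; rim W,E; top W,E",proj(im,[[X-32,Y,10],[X+32,Y,10],[X-21.5,Y,57.8],[X+21.5,Y,57.8],[X-21.5,Y,109.8],[X+21.5,Y,109.8]]).round(2))
```

```text
[[278.92244224 215.66611661]
 [252.24477448 223.64191419]
 [306.70022002 223.64191419]] (420, 560, 3)
col280 rows170-270 [376, 376, 388, 274, 286, 287, 294, 294, 396, 364, 354, 352, 354, 346, 347, 349, 351, 347, 348, 350, 349, 382, 128, 69, 81, 69, 85, 87, 79, 93, 81, 89, 83, 78, 77, 90, 87, 83, 84, 41, 253, 252, 248, 252, 269, 239, 397, 428, 396, 387, 394, 389, 389, 388, 392, 392, 391, 391, 393, 389, 391, 386, 391, 393, 389, 392, 388, 396, 390, 386, 392, 392, 390, 393, 389, 394, 389, 390, 388, 389, 394, 401, 410, 410, 411, 410, 402, 406, 397, 465, 455, 455, 454, 454, 453, 454, 450, 455, 452, 454]
row250 cols215-345 [304, 308, 323, 266, 67, 77, 63, 72, 60, 202, 533, 507, 404, 372, 380, 386, 383, 387, 383, 384, 386, 383, 388, 386, 390, 394, 388, 390, 388, 389, 386, 394, 390, 397, 389, 393, 389, 393, 389, 390, 391, 390, 392, 390, 395, 386, 393, 390, 387, 394, 394, 392, 392, 390, 394, 386, 388, 388, 386, 395, 393, 392, 394, 390, 389, 389, 385, 391, 391, 385, 386, 384, 388, 386, 390, 389, 391, 388, 386, 391, 385, 387, 384, 388, 384, 384, 384, 388, 382, 381, 385, 383, 367, 358, 492, 622, 194, 59, 84, 81, 82, 73, 266, 326, 311, 307, 305, 304, 303, 306]
row222 [516, 512, 500, 494, 484, 486, 495, 499, 491, 529, 599, 635, 623, 625, 609, 599, 620, 630, 651, 565, 62, 127, 143, 149, 149, 135, 143, 142, 147, 56, 70, 77, 79, 37, 101, 239, 358, 449, 431, 412, 388, 392, 386, 386, 388, 388, 392, 385, 387, 387, 392, 392, 389, 391, 389, 391, 393, 390, 392, 389, 390, 388, 390, 393, 390, 393, 385, 390, 390, 387, 384, 390, 390, 388, 388, 388, 392, 407, 446, 370, 89, 50, 67, 82, 77, 87, 84, 79, 66, 113, 261, 685, 644, 630, 622, 616, 621, 625, 626, 600, 579, 472, 553, 547, 536, 537, 537, 532, 531, 533]
nominal flange N edge/rim N/top N: [[275.26 176.31]
 [274.88 213.02]
 [274.03 255.1 ]]
nominal flange W,E; rim W,E; top W,E [[228.41 222.78]
 [322.34 222.65]
 [234.93 251.4 ]
 [315.05 251.28]
 [217.55 307.37]
 [330.89 307.16]]
```

The wrist camera, which sees both the rim and the flange, puts the cap about +2.4 mm in x and -0.8 mm in y relative to the stud. The other views agree roughly. I'll correct for that and descend while watching the force.

Run:
```python
from cell import r, effector, imaging, models
import numpy as np
X,Y=544.3,-194.0
r.movel([X,Y,72],velocity=40)
for z in (60,53,49,46,43,40,38):
    r.movel([X,Y,z],velocity=40); r.dwell(0.1)
    s=r.observe(); print(z,round(s["time"],2),s["ee_pos"].round(2),s["contact_force"].round(1),s["ft_torque"].round(2),round(s["gripper_width"],1))
    if abs(s["contact_force"]).max()>35: break
```

```text
60 13.19 [ 544.36 -194.03   60.02] [ 0.6 -0.3 -1.1] [-0.05  0.04 -0.01] 41.6
53 13.62 [ 544.29 -193.98   52.97] [ 0.6 -0.2 -0.8] [0.03 0.02 0.02] 41.3
49 13.97 [ 544.7  -194.21   49.4 ] [ 0.9 -0.1  4.4] [0.01 0.02 0.  ] 41.6
46 14.32 [ 544.56 -194.09   46.14] [0.6 0.3 2.9] [-0.11 -0.22  0.02] 41.3
43 14.67 [ 544.39 -193.96   42.76] [ 3.4 -0.3 -3.4] [-0.18 -0.71  0.  ] 41.0
40 15.02 [ 543.95 -193.82   39.5 ] [ 2.7 -1.5 -9. ] [-0.29 -0.83 -0.02] 41.4
38 15.37 [ 543.9  -193.77   37.47] [  3.6  -0.9 -13.1] [-0.3  -0.9   0.02] 41.4
```

Run:
```python
from cell import r, effector, imaging, models
import cv2,numpy as np
from h import *
s=r.observe(); print(s["time"],s["ee_pos"],s["contact_force"],s["ft_torque"])
o=[]
for n in ("scene","side","wrist"):
    d=imaging.get_image(n); u,v=proj(d,[544,-194,50])[0].astype(int); k=32 if n!="wrist" else 110
    if n=="wrist": v+=10
    o.append(cv2.resize(d["image"][v-k:v+k,u-k:u+k],(266,266),interpolation=cv2.INTER_CUBIC))
cv2.imwrite("pics/g.png",np.hstack(o))
```

```text
15.3667 [ 543.90154293 -193.77442433   37.47221524] [  3.63225756  -0.93209955 -13.14208129] [-0.29828584 -0.89719195  0.01769793]
```

View pics/g.png

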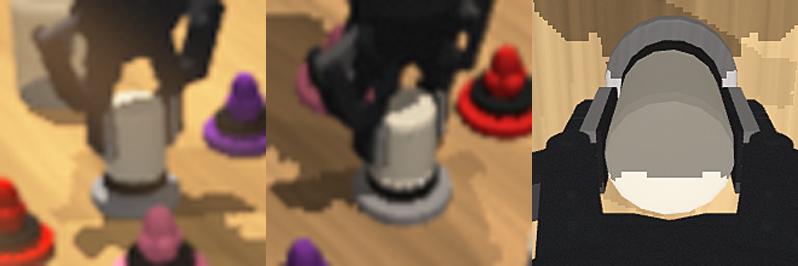

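The cap is on the stud just above the black ring, and the bumps are pulling it down. I'll keep pressing.

Run:
```python
from cell import r, effector, imaging, models
import numpy as np
X,Y=544.3,-194.0
for z in (36,35,34,33,32,31,30,29,28,27):
    r.movel([X,Y,z],velocity=25); r.dwell(0.15)
    s=r.observe(); print(z,round(s["time"],2),s["ee_pos"].round(2),s["contact_force"].round(1),s["ft_torque"].round(2),round(s["gripper_width"],1))
    if s["contact_force"][2]>25: break
```

```text
36 15.92 [ 544.31 -194.04   36.23] [ 0.3  0.1 -5.3] [-0.12 -0.26 -0.02] 41.1
35 16.32 [ 544.31 -193.99   35.18] [ 0.5  0.2 -0.6] [-0.01  0.    0.02] 41.3
34 16.72 [ 544.44 -194.05   34.13] [1.1 0.7 1. ] [-0.03 -0.04  0.05] 40.9
33 17.12 [ 544.49 -194.06   33.12] [0.6 0.3 2.4] [-0.02 -0.16  0.02] 41.4
32 17.52 [ 544.46 -194.07   32.13] [ 0.8 -0.5  4.4] [-0.04 -0.17 -0.01] 41.0
31 17.92 [ 544.47 -194.09   31.16] [ 0.2 -0.5  6.3] [-0.06 -0.07 -0.01] 41.5
30 18.32 [ 544.48 -194.08   30.37] [-0.2 -1.1  8.3] [ 0.02  0.04 -0.03] 41.4
29 18.72 [ 544.55 -194.14   30.22] [-3.   1.9 18.5] [0.33 0.8  0.01] 41.1
28 19.12 [ 544.55 -194.15   30.  ] [-6.6  2.3 28.1] [ 0.59  1.47 -0.02] 41.5
```

Run:
```python
from cell import r, effector, imaging, models
import cv2,numpy as np
from h import *
for _ in range(3):
    r.dwell(0.5); s=r.observe(); print(s["time"],s["ee_pos"].round(2),s["contact_force"].round(1),s["gripper_width"])
o=[]
for n in ("scene","side","wrist"):
    d=imaging.get_image(n); u,v=proj(d,[544,-194,50])[0].astype(int); k=32 if n!="wrist" else 110
    if n=="wrist": v+=10
    o.append(cv2.resize(d["image"][v-k:v+k,u-k:u+k],(266,266),interpolation=cv2.INTER_CUBIC))
cv2.imwrite("pics/i.png",np.hstack(o))
```

```text
19.6167 [ 544.53 -194.17   29.99] [-5.8  2.6 28. ] 41.42653381448712
20.1167 [ 544.58 -194.16   30.01] [-5.9  2.6 27.5] 41.238466459373605
20.6167 [ 544.57 -194.19   30.02] [-6.4  2.6 28.2] 41.01571567566494
```

View pics/i.png

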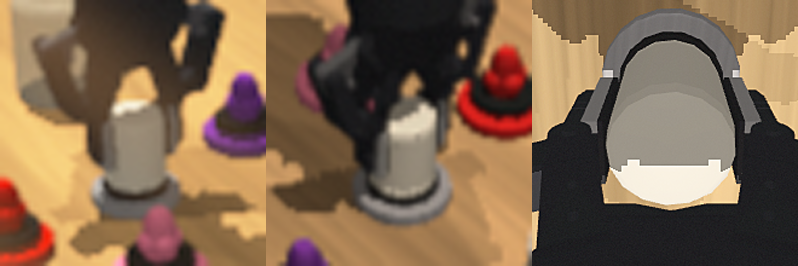

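The pictures show the cap upright and seated on the black ring, still between the fingers. The push is steady at 28 N.

```bash
python3 -c "
from cell import r
print(r.finish_job())"
```

```text
the job is handed in; nothing more can be done
None
```

I pressed the white cap onto the grey steel fitting with the brass bumps and handed the job in at about 21 s. The fingers were still holding the cap and pressing it down. No verdict was reported.

- **Snap:** The wrist force rose briefly to about +4 N, then turned to -13 N as the bumps pulled the cap down. It was back near zero before the rim met the black ring.
- **Seal:** The force then climbed from about 1 N to 8 N over about 4 mm, which matches the seal's spring. It met a hard stop with the TCP at about 30.3 mm, which puts the rim at about 16 mm.
- **Hold:** Over the last 1.5 s the push stayed at 28 N, the fingers at about 41 mm and the TCP within 0.1 mm. The final pictures show the cap upright on the ring.
- **Disagreement:** My first alignment, from the wrist camera, was about 2.5 mm off. The pictures just above the stud showed it, and I corrected before pressing. About 7 N of sideways force remained at the end.
- **Not measured:** I never read the seal travel or the cap's tilt directly, only through force, height and pictures. I did not measure the caddy, jar, stirrer and scraper again afterwards, but the arm never went near them.

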